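# Lock a dental practice cast in its spring clamp

## Robot

A 6-joint arm with a two-finger parallel gripper is mounted at the origin on the work surface. World frame = base frame: x ahead of the robot, y to its left, z up, the work surface at z = 0. Lengths are in m, angles in rad, forces in N, time in s.
With the tool pointing down it reaches from about 0.3 to 1 m from the base axis. Payload 5.1 kg.
Tool frame: the origin (TCP) lies midway between the tips of the shut fingers; the grasp point (between the pads) lies 19 mm behind it (robot.grip_depth is the distance from the TCP to the grasp point, in m); z points along the fingers, y is the direction in which the jaws open and shut (so a half turn about z gives the same grasp; the last joint's range is limited). The gripper opens to 95 mm and grips with 3 to 60 N. Pads are 20 mm wide; open, the fingers measure 119 mm over their backs; the gripper's body (75 mm by 180 mm) begins 59 mm behind the grasp point.
Start: joints at [1.052, 0.124, 1.65, -0, 1.367, -0.083], TCP at [0.274, 0.589, 0.182] pointing down, gripper open.
Joint ranges: [-2.61, 2.61], [-1.02, 2.33], [0.03, 2.71], [-1.35, 4.49], [0.32, 2.68], [-2.91, 2.91]. Speed limits (rad/s): [2.57, 2.57, 3.14, 3.14, 3.14, 3.14].

## Interface

Orientations are given as a unit quaternion [x, y, z, w].
In Python, from station import robot, read_camera, calibration gives the robot as it stands.
- The arm moves only by the tool servo_tool, never from a script. Its argument "targets" is a list that holds one entry, the list of rows, each a list of 7 numbers: the shift along the tool's x, y, z in units of 25 mm (1.0 is 25 mm), then the turn, a rotation vector about the tool's x, y, z in rad, then the opening, from -1 (shut) to 1 (fully open), so that 0 is half open. A call has 1 to 5 rows; each row shifts and turns the commanded pose from where the row before left it, along the tool's axes as they then stand; what a row does not reach is not made up. A row lasts 1/8 s, in which the tool goes at most 62.5 mm and 10.7 degrees, less where a joint would pass 70% of its speed; a pose out of reach is approached as far as the arm can. A call is refused whole if a number of a shift passes 1 or a number of a turn 0.188, either way. A call with a gripper value outside its range is refused whole. The fingers move at their own pace and stop on an object; the grip force is fixed at half the most. Time passes only in rows, so rows that do not move let the fingers close. It gives the time, the measured TCP pose, the force and the opening at its end, in the units of the state.
- robot.state(): the state, without advancing time (a new reading comes with each control period).
- read_camera(name): name is "side" or "top"; returns the picture (420x560x3 uint8, red, green, blue); there is no depth.
- calibration(name): a dict with "fx", "fy", "cx", "cy" (pixels), "distortion" ([k1, k2, p1, p2, k3] as OpenCV has them; the pictures are not rectified), "R" (3x3) and "t" (3): a world point X has camera coordinates R X + t. Camera axes: x right, y down, z forward; pixel columns grow to the right and rows downward; lengths in m; the calibration is good to about 2 mm. A picture is of the moment at which its call begins. calibration takes no time and is no camera call.
- robot.hand_in(): hands the job in, once; it reports no verdict.
The state is a dict: "time": time; "qpos": joint angles; "qd": joint speeds; "effort": joint torques, N m; "tool_pos": TCP position; "eef_rot": TCP orientation; "wrist_force": force on the tool from outside, world axes, zero at the start; "torque": the same for the moment, N m; "finger_gap": finger opening in m.
Only numpy, scipy, OpenCV 4.12 (cv2) and the standard library are available. Lean on these libraries where they do the work, as an engineer would, in place of code of your own. Each camera call takes 0.05 s, during which the arm holds its last target.

## Task

On the small aluminium fixture, turn the round plaster cast in its seat until its notch faces the clamp's steel nose, with the clamp still at rest. Then pull the clamp's black handle straight out against its spring until it stands on the mark lines, so that the nose sits in the notch, and finish while still holding the handle there: do not let go. Leave everything else on the desk where it is.

Things in the scene. Friction and masses are not known exactly. Their poses are not given: they have to be found in the camera images.
- seat (a point): Centre of the floor of the round seat of the fixture, 12 mm above the desk, on the seat's axis. The fixture is a fixed aluminium base plate 285 x 116 mm, 12 mm thick, with a low steel ring (72 mm outside, 10 mm high) as the seat. Its x axis points from the handle's end of the fixture through the seat to the nose's end, z up. The nose lies on +x from the seat, the handle on -x, nearer the robot.
- cast_center (a point): Centre, half-way up, of the loose round plaster cast (170 g, roughly) that stands in the seat and can be turned there with about 1.5 mm of play. Its body is 56 mm across and 46 mm high, standing on the seat's floor, so its top is 58 mm above the desk; small teeth in an arch rise 12 mm higher on its top. The ring covers its lowest 10 mm (up to 22 mm above the desk); above that its sides can be gripped. z up, x towards its notch.
- cast_notch (a point): Middle of the mouth of the cast's notch, 28 mm from the cast's axis, half-way up the cast: a V-shaped upright cut in its side, open at the top, 21 mm wide at the mouth and 10 mm at its root, 12 mm deep, from 12 mm above the cast's foot to its top. The arch of teeth is open on the notch's side. It starts facing any way but the nose's, at least 0.7 rad off. Do not grip across the notch.
- handle (a point): Middle of the clamp's upright black handle, a plate 40 mm wide, 12 mm thick along the pull (x of the seat), 46 mm high; this point is 44 mm above the desk, the plate's top 64 mm and the steel cross bar at its foot (104 mm wide, 14 mm thick) up to 22.5 mm above it. At rest it is 105 mm from the seat's axis. It can be pinched from above, fingers before and behind. It moves with the clamp.
- mark (a point): Point on the base plate's top midway between the two short dark lines that mark the pulled position, 155 mm from the seat's axis on -x: the handle's middle stands over it when the clamp is at the mark.
- nose_tip (a point): Tip of the clamp's steel nose, 8 mm wide and 10 mm high, 35 mm above the desk. At rest 70 mm from the seat's axis on +x; at the mark 20 mm, inside the notch. It moves with the clamp: handle, two side rods and nose are one piece around the seat.
- clamp (a joint): Travel of the clamp in m: 0 at rest, grows as the handle is pulled away from the seat (along -x of the seat), 0.050 at the mark, about 0.054 when the nose meets the notch's root; if the notch is not facing it the nose meets the cast's side at about 0.042. A spring draws it back to 0: 3 N at rest, 8 N at the mark; nothing latches it.
- bur_block: White block 70 x 100 x 22 mm with small burs standing in it, 40 mm high in all, beside the fixture: leave alone. Origin under its centre.
- jaw_model: Loose plaster jaw, flat, D-shaped, about 65 x 56 mm and 28 mm high, beside the fixture: leave alone. Origin under its middle.
- pen: Blue pen-shaped marker, 145 mm long, 10 mm thick, lying beside the fixture: leave alone. Origin under its middle.
- spatula: Spatula 170 mm long lying to the left: leave alone. Origin at its underside.
- wax_bowl: Glass bowl 104 mm wide, 62 mm high, with red wax pieces, at the right: leave alone. Origin under its centre.
- spray: Bottle 48 mm wide, 130 mm high, to the left: leave alone. Origin under its centre.
- mix_cup: Dark rubber mixing bowl 68 mm wide, 50 mm high, to the right: leave alone. Origin under its centre.
Mind the look-alikes: they are no part of the job. Leave any orange look-alike of the part that bears cast_center alone.

How it is judged:
By the outcome, as a careful person would: the job done as asked, in the order asked, and still so for the second after the job is handed in, while the arm keeps its last pose, push and grip.
It also fails if it takes over 64 s, if anything falls off the work surface, if the arm or the gripper's body presses on something with over 40 N, if the wrist force passes 120 N, or if a joint passes its speed limit or range.

## Working session

There is one attempt and no reset: what is moved stays moved. The work goes in short steps, Python scripts to look and compute and a tool call to move; the robot and the scene stay as the last step left them, time stands still between calls to the robot, and variables do not carry over. Pictures are saved under pics/ and viewed, and the job is handed in when it is done.

Besides the shell and the picture viewer there is one more tool, called after "Call:" by a JSON object that holds its "method" and its "body", one argument or row to a line. servo_tool: Moves the arm, as the interface text tells. Its arguments: {"type":"object","properties":{"targets":{"type":"array","items":{"type":"array","items":{"type":"array","items":{"type":"number"}}}}},"required":["targets"]}

```bash
mkdir -p pics; ls
python3 - <<'E'
from station import robot, read_camera, calibration
import cv2, json
for n in ("side","top"):
    im=read_camera(n); cv2.imwrite(f"pics/{n}0.png",im[:,:,::-1])
    c=calibration(n); print(n,c)
s=robot.state(); print(s)
E
```

```text
pics
side {'fx': 483.94437136933664, 'fy': 483.94437136933664, 'cx': 278.1405152055995, 'cy': 211.64350042956502, 'distortion': array([-0.04546986,  0.        ,  0.        ,  0.        ,  0.        ]), 'R': array([[ 0.90034364, -0.4346363 , -0.02173976],
       [-0.24289847, -0.46045532, -0.85380398],
       [ 0.36108401,  0.77399754, -0.52014051]]), 't': array([-0.53798112,  0.21297942,  1.17189533])}
top {'fx': 463.04021456283766, 'fy': 463.04021456283766, 'cx': 280.75740142822366, 'cy': 208.90561298845785, 'distortion': array([-0.04275326,  0.        ,  0.        ,  0.        ,  0.        ]), 'R': array([[ 3.60382938e-03, -9.99993504e-01, -7.22381112e-05],
       [-9.95308176e-01, -3.57995945e-03, -9.66892847e-02],
       [ 9.66883980e-02,  4.20350868e-04, -9.95314612e-01]]), 't': array([0.01378867, 0.64077485, 1.30880069])}
{'time': 0.1, 'qpos': array([ 1.05241206e+00,  1.24435392e-01,  1.65151468e+00, -1.63410633e-05,
        1.36749004e+00, -8.25914064e-02]), 'qd': array([ 0.00098411, -0.00182487, -0.00327297,  0.00224253,  0.00056008,
        0.00108745]), 'effort': array([ 7.39260176e-04, -4.18881297e+01, -3.61096537e+01,  7.77232298e-02,
        4.62029467e-02, -4.40913993e-05]), 'tool_pos': array([0.27409736, 0.58868789, 0.18132638]), 'eef_rot': array([ 2.16174562e-01,  9.76354293e-01, -8.84706197e-04, -2.65768619e-04]), 'wrist_force': array([ 0.37654444, -0.79371179, -0.33418582]), 'torque': array([-0.00152142,  0.03852035, -0.01324116]), 'finger_gap': 0.09535934944811206}
```

View pics/side0.png

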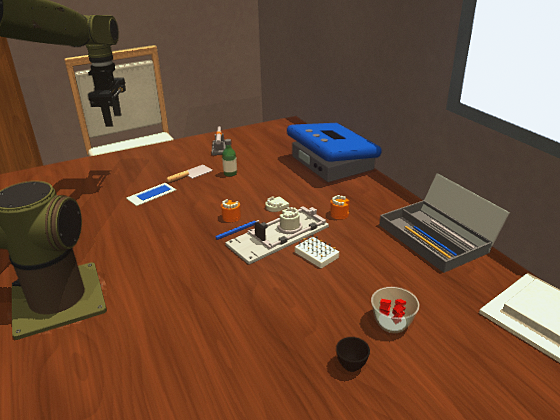

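View pics/top0.png

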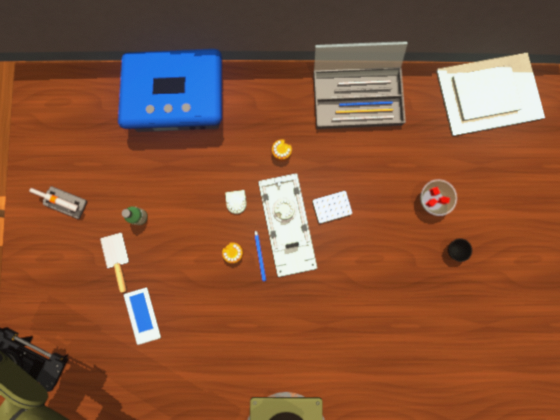

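Candidates for the cast, in top-view pixels: the white cast in the fixture's seat (285,211), the orange look-alikes (282,149) and (232,253), and the white jaw (236,202). I choose (285,211). I'll check that with a close crop.

Run:
```python
import cv2
t=cv2.imread("pics/top0.png");s=cv2.imread("pics/side0.png")
a=cv2.resize(t[165:285,250:330],None,fx=5,fy=5,interpolation=cv2.INTER_CUBIC)
b=cv2.resize(s[190:270,215:345],None,fx=6,fy=6,interpolation=cv2.INTER_CUBIC)
cv2.imwrite("pics/tc0.png",a);cv2.imwrite("pics/sc0.png",b)
```

```text
(no output)
```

View pics/tc0.png

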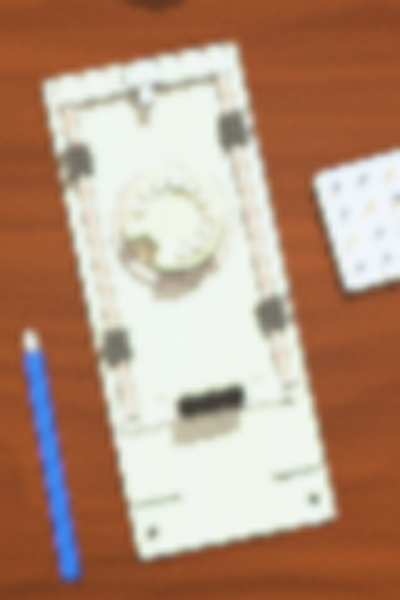

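View pics/sc0.png

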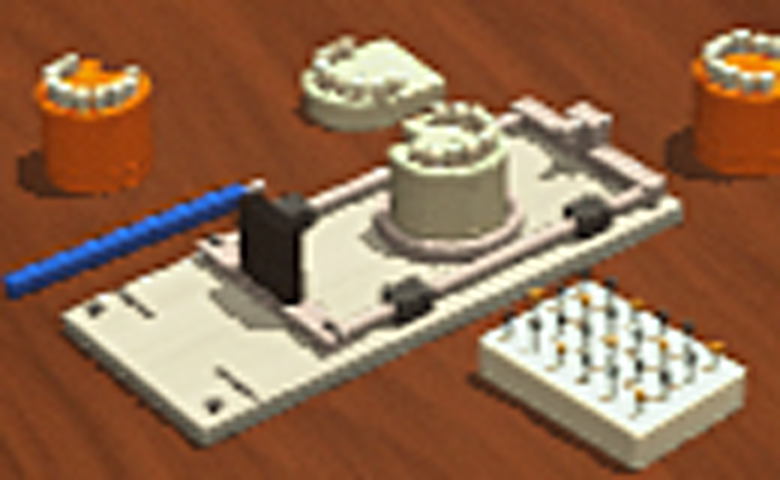

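```bash
cat > h.py <<'E'
import numpy as np, cv2
from station import robot, read_camera, calibration
def ray(n,px):
    c=calibration(n);K=np.array([[c['fx'],0,c['cx']],[0,c['fy'],c['cy']],[0,0,1]])
    u=cv2.undistortPoints(np.array(px,float).reshape(-1,1,2),K,np.array(c['distortion'])).reshape(-1,2)
    d=np.c_[u,np.ones(len(u))]@c['R']; o=-c['R'].T@c['t']; return o,d
def onz(n,px,z):
    o,d=ray(n,px); return o+d*((z-o[2])/d[:,2])[:,None]
def proj(n,X):
    c=calibration(n);K=np.array([[c['fx'],0,c['cx']],[0,c['fy'],c['cy']],[0,0,1]])
    return cv2.projectPoints(np.array(X,float).reshape(-1,1,3),cv2.Rodrigues(c['R'])[0],c['t'],K,np.array(c['distortion']))[0].reshape(-1,2)
def crop2px(p,x0,y0,f): return (np.array(p,float)+.5)/f-.5+np.array([x0,y0])
E
python3 - <<'E'
from h import *
P=lambda l:crop2px(l,250,165,5)
c=onz('top',P([(42,80),(237,42),(337,517),(140,560)]),.012)[:,:2]
print(c, [np.linalg.norm(c[i]-c[i-1]) for i in range(4)])
ctr=c.mean(0); ax=(c[0]+c[1]-c[2]-c[3]);ax/=np.linalg.norm(ax); print('ctr',ctr,'ax',ax,np.arctan2(ax[1],ax[0]))
m=onz('top',P([(160,499),(298,475)]),.012)[:,:2]; mk=m.mean(0);print('marks',mk,'seat from mark',mk+.155*ax)
h=onz('top',P([[(211,395)]]),.064)[0,:2];print('handle',h,'seat',h+.105*ax)
k=onz('top',P([(168,228),(135,245),(165,232)]),.058)[:,:2];print('cast top',k)
n=k[1]-k[0];print('notch ang',np.arctan2(n[1],n[0]))
S=P([(0,0)])
Q=lambda l:crop2px(l,215,190,6)
c=onz('side',Q([(62,318),(205,440),(683,212)]),.012)[:,:2];print('side corners',c)
m=onz('side',Q([(137,306),(236,382)]),.012)[:,:2].mean(0);print('side mark',m, m+.155*ax)
E
```

```text
[[ 0.72631684  0.0836144 ]
 [ 0.74945726 -0.03155917]
 [ 0.47066802 -0.08968279]
 [ 0.44554319  0.0245389 ]] [np.float64(0.28692116878532176), np.float64(0.11747522458218354), np.float64(0.28478377187546927), np.float64(0.11695234470436902)]
ctr [ 0.59799633 -0.00327216] ax [0.9787621 0.2049994] 0.20646309457070972
marks [ 0.48779361 -0.02700421] seat from mark [0.63950174 0.0047707 ]
handle [ 0.5399455  -0.01521644] seat [0.64271552 0.0063085 ]
cast top [[0.63444206 0.00914776]
 [0.62470212 0.02781123]
 [0.63215879 0.01084103]]
notch ang 2.0517881304420005
side corners [[ 0.44350064  0.0199698 ]
 [ 0.46649064 -0.09588227]
 [ 0.74305347 -0.03550526]]
side mark [ 0.48665669 -0.02504283] [0.63836482 0.00673207]
```

```bash
cat >> h.py <<'E'
def overlay(n,im,seat,th,axa,roi,f,out,trav=0,body=True):
    x0,y0,w,hh=roi
    a=cv2.resize(im[y0:y0+hh,x0:x0+w,::-1],None,fx=f,fy=f,interpolation=cv2.INTER_CUBIC)
    def dr(X,col,cl=True):
        p=(proj(n,X)-[x0,y0]+.5)*f-.5
        cv2.polylines(a,[np.round(p*8).astype(np.int32)],cl,col,1,cv2.LINE_AA,3)
    t=np.linspace(0,2*np.pi,60)
    C=lambda r,z:np.c_[seat[0]+r*np.cos(t),seat[1]+r*np.sin(t),0*t+z]
    dr(C(.036,.022),(255,0,0)); dr(C(.028,.058),(0,0,255))
    L=lambda pts,ang,z:np.array([[seat[0]+x*np.cos(ang)-y*np.sin(ang),seat[1]+x*np.sin(ang)+y*np.cos(ang),z] for x,y in pts])
    no=[(.026,.0105),(.016,.005),(.016,-.005),(.026,-.0105)]
    dr(L(no,th,.058),(0,160,0),False)
    T=trav
    dr(L([(-.111-T,.02),(-.099-T,.02),(-.099-T,-.02),(-.111-T,-.02)],axa,.064),(255,0,255))
    dr(L([(.070-T,.004),(.08-T,.004),(.08-T,-.004),(.070-T,-.004)],axa,.040),(0,160,255))
    cv2.imwrite(out,a)
E
python3 - <<'E'
from h import *
t=cv2.imread("pics/top0.png")[:,:,::-1];s=cv2.imread("pics/side0.png")[:,:,::-1]
seat=(.640,.0055)
overlay('top',t,seat,2.15,.206,(250,165,80,100),7,'pics/o1.png')
overlay('side',s,seat,2.15,.206,(250,190,90,70),8,'pics/o2.png')
E
```

```text
(no output)
```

View pics/o1.png

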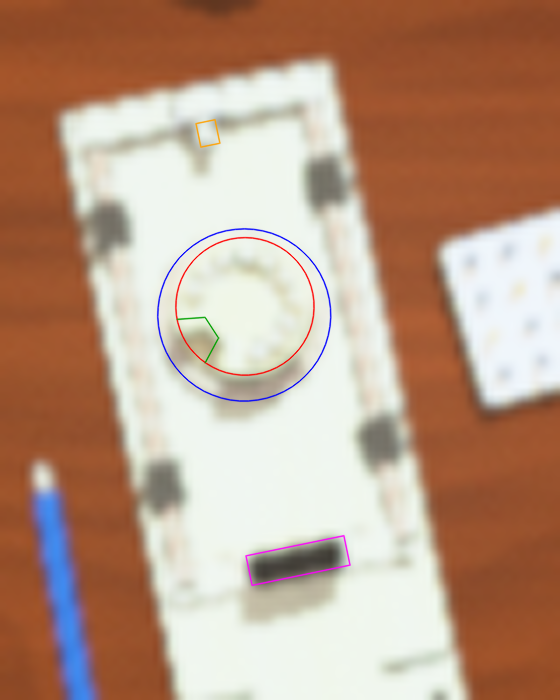

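View pics/o2.png

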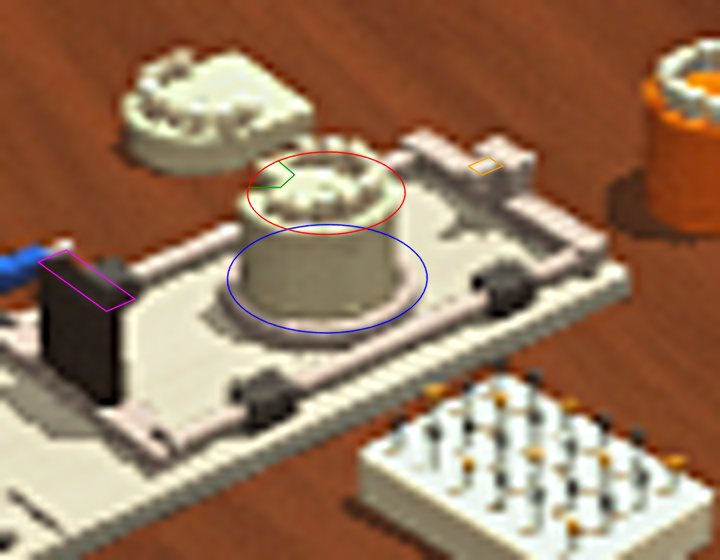

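The crops confirm the choice: the white cast sits in the steel ring with its notch facing left and slightly toward the robot, at about 2.2 rad. The nose direction is 0.206 rad, so the cast must turn about -2.0 rad. I'll grip it at jaw angle 0.63, which is perpendicular to the notch.

Call:
{"method": "servo_tool", "body": {
  "targets": [
    [[-0.96,-0.62,0,0,0,0,0.6],[-0.96,-0.62,0,0,0,0,0.6],[-0.96,-0.62,0,0,0,0,0.6],[-0.96,-0.62,0,0,0,0,0.6],[-0.96,-0.62,0,0,0,0,0.6]]
  ]
}}

```text
time: 0.72
tool_pos: [0.3506, 0.4672, 0.1818]
eef_rot: [0.216, 0.976, -0.0, -0.0]
wrist_force: [-0.3, -0.1, -0.2]
finger_gap: 0.0761
```

Call:
{"method": "servo_tool", "body": {
  "targets": [
    [[-0.96,-0.62,0,0,0,0,0.6],[-0.96,-0.62,0,0,0,0,0.6],[-0.96,-0.62,0,0,0,0,0.6],[-0.96,-0.62,0,0,0,0,0.6],[-0.96,-0.62,0,0,0,0,0.6]]
  ]
}}

```text
time: 1.35
tool_pos: [0.4266, 0.3464, 0.1819]
eef_rot: [0.216, 0.976, -0.0, -0.0]
wrist_force: [-0.1, 0.2, -0.0]
finger_gap: 0.0761
```

Call:
{"method": "servo_tool", "body": {
  "targets": [
    [[-0.96,-0.62,0,0,0,0,0.6],[-0.96,-0.62,0,0,0,0,0.6],[-0.96,-0.62,0,0,0,0,0.6],[-0.96,-0.62,0,0,0,0,0.6],[-0.96,-0.62,0,0,0,0,0.6]]
  ]
}}

```text
time: 1.98
tool_pos: [0.5027, 0.2255, 0.1819]
eef_rot: [0.216, 0.976, -0.0, -0.0]
wrist_force: [-0.0, 1.2, -0.4]
finger_gap: 0.0764
```

Call:
{"method": "servo_tool", "body": {
  "targets": [
    [[-0.96,-0.62,0,0,0,0,0.6],[-0.96,-0.62,0,0,0,0,0.6],[-0.96,-0.62,0,0,0,0,0.6],[-0.96,-0.62,0,0,0,0,0.6],[-0.96,-0.62,0,0,0,0,0.6]]
  ]
}}

```text
time: 2.6
tool_pos: [0.5787, 0.1047, 0.1818]
eef_rot: [0.216, 0.976, -0.0, -0.0]
wrist_force: [0.1, -0.2, 0.3]
finger_gap: 0.076
```

Call:
{"method": "servo_tool", "body": {
  "targets": [
    [[0,0,0,0,0,0.17,0.6],[0,0,0,0,0,0.17,0.6],[0,0,0,0,0,0.165,0.6],[0,0,0,0,0,0,0.6],[0,0,0,0,0,0,0.6]]
  ]
}}

```text
time: 3.22
tool_pos: [0.5785, 0.1056, 0.1821]
eef_rot: [0.452, 0.892, -0.0, -0.0]
wrist_force: [-0.8, -0.2, 0.4]
finger_gap: 0.076
```

```bash
cat >> h.py <<'E'
from scipy.spatial.transform import Rotation as Rn
def where(tgt=None,psi=None):
    s=robot.state(); R=Rn.from_quat(s['eef_rot']).as_matrix(); p=s['tool_pos']
    a=np.arctan2(R[1,1],R[0,1])
    print('t',round(s['time'],2),'p',p.round(4),'psi',a.round(4),'z',R[:,2].round(4),'F',s['wrist_force'].round(1),'gap',round(s['finger_gap'],4),'q6',s['qpos'][5].round(2))
    if tgt is not None: print('tool units',(R.T@(np.array(tgt)-p)/.025).round(2),'turn',None if psi is None else round(a-psi,3))
E
python3 -c "
from h import *
where((.640,.006,.09),.63)"
```

```text
t 3.23 p [0.5785 0.1056 0.1821] psi 0.6323 z [-6.e-04 -1.e-04 -1.e+00] F [-0.8 -0.2  0.4] gap 0.076 q6 -0.54
tool units [-4.67 -0.37  3.68] turn 0.002
```

Call:
{"method": "servo_tool", "body": {
  "targets": [
    [[-0.93,-0.07,0,0,0,0,0.6],[-0.93,-0.07,0,0,0,0,0.6],[-0.93,-0.07,0,0,0,0,0.6],[-0.93,-0.07,0.7,0,0,0,0.6],[-0.93,-0.07,0.9,0,0,0,0.6]]
  ]
}}

```text
time: 3.85
tool_pos: [0.6411, 0.0046, 0.1414]
eef_rot: [0.454, 0.891, 0.0, 0.0]
wrist_force: [-0.2, 0.0, -1.1]
finger_gap: 0.0756
```

Call:
{"method": "servo_tool", "body": {
  "targets": [
    [[0,0,0.7,0,0,0,0.6],[0,0,0.7,0,0,0,0.6],[0,0,0,0,0,0,0.6],[0,0,0,0,0,0,0.6]]
  ]
}}

```text
time: 4.35
tool_pos: [0.6404, 0.007, 0.1081]
eef_rot: [0.453, 0.892, 0.0, 0.0]
wrist_force: [0.3, -0.0, 1.0]
finger_gap: 0.076
```

```bash
python3 -c "
from h import *
where((.640,.0063,.028),.63)
for n,r,f in(('side',(230,150,120,100),6),('top',(230,150,120,110),5)):
    im=read_camera(n);x,y,w,h=r
    cv2.imwrite('pics/g_%s.png'%n,cv2.resize(im[y:y+h,x:x+w,::-1],None,fx=f,fy=f,interpolation=cv2.INTER_CUBIC))"
```

```text
t 4.35 p [0.6404 0.007  0.1081] psi 0.6308 z [ 0.001 -0.    -1.   ] F [ 0.3 -0.   1. ] gap 0.076 q6 -0.7
tool units [-0.01 -0.03  3.2 ] turn 0.001
```

View pics/g_side.png

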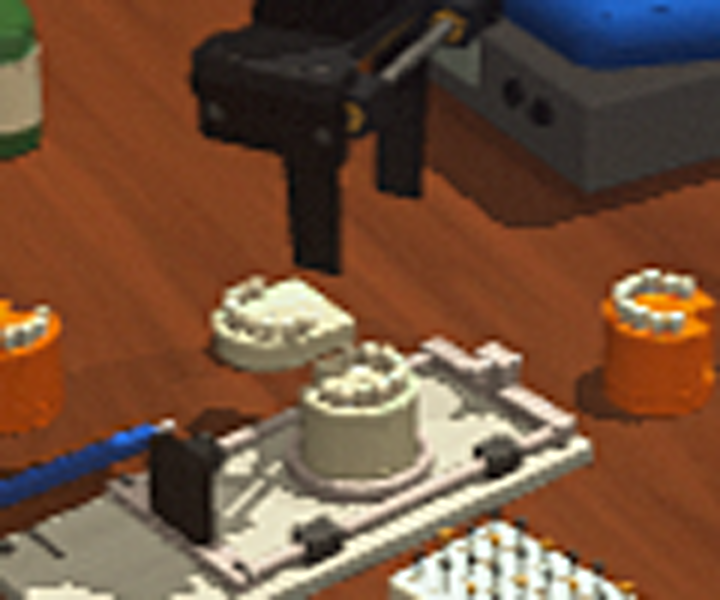

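The open fingers straddle the white cast cleanly, with the cast at about (360,420) in the crop. The notch is on its far-left side, away from both fingers. Descending.

Call:
{"method": "servo_tool", "body": {
  "targets": [
    [[0,0,0.8,0,0,0,0.6],[0,0,0.8,0,0,0,0.6],[0,0,0.8,0,0,0,0.6],[0,0,0.8,0,0,0,0.6],[0,0,0,0,0,0,0.6]]
  ]
}}

```text
time: 5.08
tool_pos: [0.6379, 0.0066, 0.0242]
eef_rot: [0.453, 0.891, -0.001, -0.002]
wrist_force: [0.3, -0.2, -0.3]
finger_gap: 0.0759
```

Call:
{"method": "servo_tool", "body": {
  "targets": [
    [[0,0,0,0,0,0,0.1],[0,0,0,0,0,0,-0.2],[0,0,0,0,0,0,-0.2],[0,0,0,0,0,0,-0.2],[0,0,0,0,0,0,-0.2]]
  ]
}}

```text
time: 5.7
tool_pos: [0.6406, 0.0064, 0.0283]
eef_rot: [0.453, 0.891, 0.0, 0.001]
wrist_force: [0.1, -1.1, 3.5]
finger_gap: 0.0458
```

```bash
python3 -c "
from h import *
where((.640,.0063,.028),-1.37)"
```

```text
t 5.7 p [0.6406 0.0064 0.0283] psi 0.63 z [ 1.1e-03 -2.0e-04 -1.0e+00] F [ 0.1 -1.1  3.5] gap 0.0458 q6 -0.7
tool units [ 0.01 -0.02  0.01] turn 2.0
```

```bash
python3 -c "
from h import *
where()
for n,r,f in(('side',(230,150,120,100),6),('top',(230,150,120,110),5)):
    im=read_camera(n);x,y,w,h=r
    cv2.imwrite('pics/g2_%s.png'%n,cv2.resize(im[y:y+h,x:x+w,::-1],None,fx=f,fy=f,interpolation=cv2.INTER_CUBIC))
where()"
```

```text
t 5.7 p [0.6406 0.0064 0.0283] psi 0.63 z [ 1.1e-03 -2.0e-04 -1.0e+00] F [ 0.1 -1.1  3.5] gap 0.0458 q6 -0.7
t 5.8 p [0.6406 0.0064 0.0283] psi 0.6299 z [ 1.1e-03 -2.0e-04 -1.0e+00] F [-1.2 -0.4  3.5] gap 0.0463 q6 -0.7
```

View pics/g2_side.png

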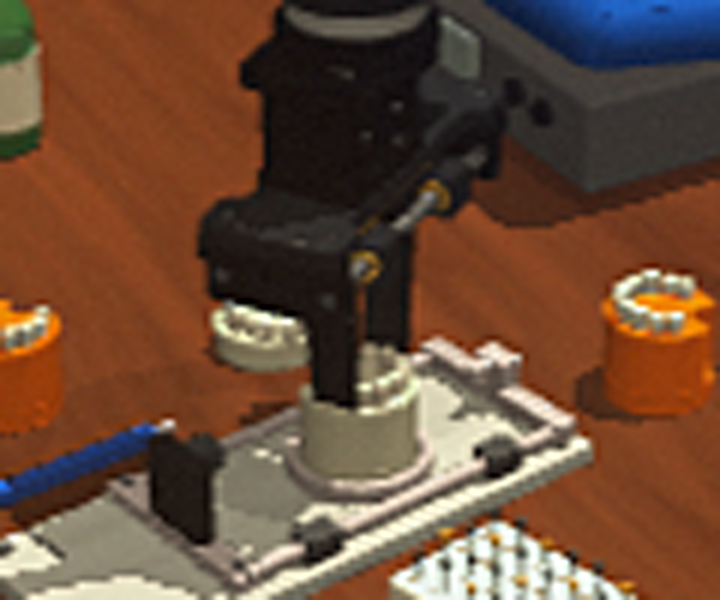

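View pics/g2_top.png

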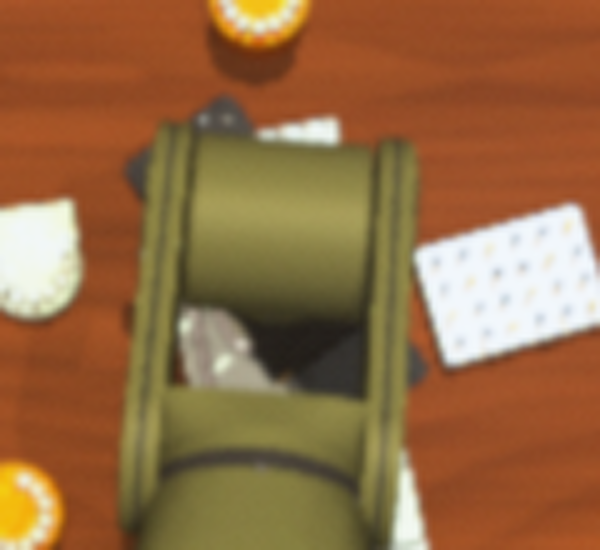

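```bash
python3 -c "
from h import *
p=np.array([.6406,.0064]);y=np.array([np.cos(.63),np.sin(.63)]);x=np.array([np.sin(.63),-np.cos(.63)])
for s in(-1,1):
  for d in(.023,.028,.04):
    for z in(.028,.04,.058): print(s,d,z,((proj('side',[[*(p+s*d*y),z]])[0]-[230,150]+.5)*6-.5).round())
"
```

```text
-1 0.023 0.028 [343. 459.]
-1 0.023 0.04 [343. 438.]
-1 0.023 0.058 [342. 406.]
-1 0.028 0.028 [338. 465.]
-1 0.028 0.04 [338. 443.]
-1 0.028 0.058 [337. 411.]
-1 0.04 0.028 [327. 477.]
-1 0.04 0.04 [326. 456.]
-1 0.04 0.058 [326. 423.]
1 0.023 0.028 [386. 413.]
1 0.023 0.04 [386. 392.]
1 0.023 0.058 [386. 360.]
1 0.028 0.028 [391. 408.]
1 0.028 0.04 [391. 387.]
1 0.028 0.058 [391. 355.]
1 0.04 0.028 [402. 396.]
1 0.04 0.04 [402. 376.]
1 0.04 0.058 [402. 344.]
```

```bash
python3 -c "
from h import *
p=np.array([.6404,.007]);y=np.array([np.cos(.631),np.sin(.631)])
for s in(-1,1):
  for d in(.038,.05):
    for z in(.108,.12,.138): print(s,d,z,((proj('side',[[*(p+s*d*y),z]])[0]-[230,150]+.5)*6-.5).round())
im=read_camera('side')
cv2.imwrite('pics/g3.png',cv2.resize(im[190:245,265:320,::-1],None,fx=10,fy=10,interpolation=cv2.INTER_CUBIC))
"
```

```text
-1 0.038 0.108 [325. 328.]
-1 0.038 0.12 [325. 305.]
-1 0.038 0.138 [324. 271.]
-1 0.05 0.108 [313. 340.]
-1 0.05 0.12 [312. 317.]
-1 0.05 0.138 [312. 282.]
1 0.038 0.108 [399. 255.]
1 0.038 0.12 [399. 233.]
1 0.038 0.138 [399. 199.]
1 0.05 0.108 [410. 244.]
1 0.05 0.12 [410. 222.]
1 0.05 0.138 [410. 189.]
```

View pics/g3.png

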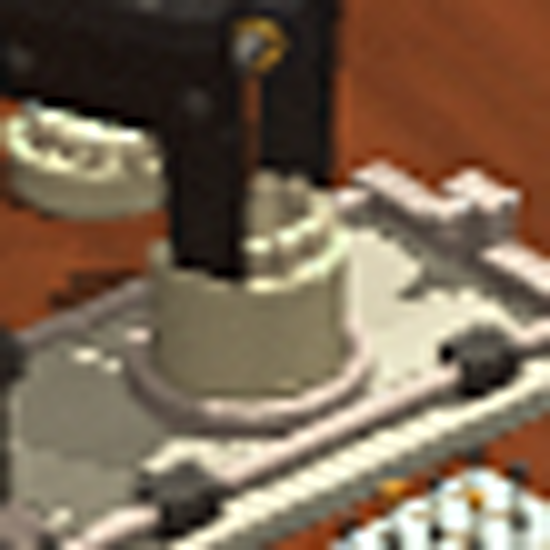

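The crop shows the fingertips ending at the cast's top rim (about 240,275), so the jaws are on the teeth, not the body. The real tips sit about 30 mm above the reported TCP height. I'll open, lower about 24 mm while watching the force, and regrip on the body.

Call:
{"method": "servo_tool", "body": {
  "targets": [
    [[0,0,0,0,0,0,0.6],[0,0,0,0,0,0,0.6],[0,0,0,0,0,0,0.6],[0,0,0.3,0,0,0,0.6],[0,0,0,0,0,0,0.6]]
  ]
}}

```text
time: 6.48
tool_pos: [0.6391, 0.0065, 0.0186]
eef_rot: [0.453, 0.891, -0.0, -0.001]
wrist_force: [-0.1, -0.4, -0.5]
finger_gap: 0.0762
```

```bash
python3 -c "
from h import *
where()
im=read_camera('side')
cv2.imwrite('pics/g4.png',cv2.resize(im[180:245,255:320,::-1],None,fx=9,fy=9,interpolation=cv2.INTER_CUBIC))
"
```

```text
t 6.47 p [0.6391 0.0065 0.0186] psi 0.63 z [-2.2e-03  2.0e-04 -1.0e+00] F [-0.1 -0.4 -0.5] gap 0.0762 q6 -0.7
```

View pics/g4.png

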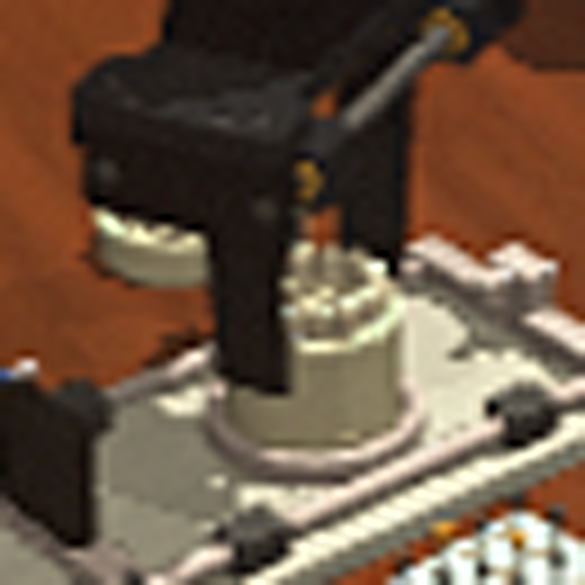

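Call:
{"method": "servo_tool", "body": {
  "targets": [
    [[0,0,0.3,0,0,0,0.6],[0,0,0.3,0,0,0,0.6],[0,0,0,0,0,0,0.6]]
  ]
}}

```text
time: 6.9
tool_pos: [0.6392, 0.0066, 0.0036]
eef_rot: [0.453, 0.891, -0.0, -0.001]
wrist_force: [0.4, 0.2, -0.2]
finger_gap: 0.0763
```

Call:
{"method": "servo_tool", "body": {
  "targets": [
    [[0,0,0,0,0,0,0.1],[0,0,0,0,0,0,-0.2],[0,0,0,0,0,0,-0.2],[0,0,0,0,0,0,-0.2],[0,0,0,0,0,0,-0.2]]
  ]
}}

```text
time: 7.52
tool_pos: [0.6404, 0.0065, 0.0053]
eef_rot: [0.453, 0.891, 0.0, 0.0]
wrist_force: [0.6, 0.3, 1.1]
finger_gap: 0.0556
```

```bash
python3 -c "
from h import *
where()
im=read_camera('side')
cv2.imwrite('pics/g5.png',cv2.resize(im[180:245,255:320,::-1],None,fx=9,fy=9,interpolation=cv2.INTER_CUBIC))
"
```

```text
t 7.53 p [0.6404 0.0065 0.0053] psi 0.63 z [ 6.e-04 -1.e-04 -1.e+00] F [0.6 0.3 1.1] gap 0.0556 q6 -0.7
```

View pics/g5.png

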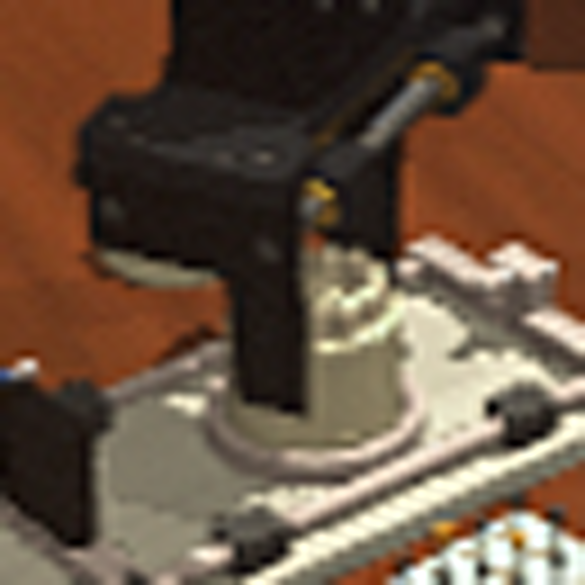

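The jaws now hold the body: the gap is 55.6 mm and the fingertips are well below the rim. Turning +2.0 about tool z.

Call:
{"method": "servo_tool", "body": {
  "targets": [
    [[0,0,0,0,0,0.16,-0.2],[0,0,0,0,0,0.16,-0.2],[0,0,0,0,0,0.16,-0.2],[0,0,0,0,0,0.16,-0.2],[0,0,0,0,0,0.16,-0.2]]
  ]
}}

```text
time: 8.2
tool_pos: [0.6403, 0.0065, 0.0053]
eef_rot: [0.766, 0.643, 0.0, 0.0]
wrist_force: [-0.1, -0.5, 0.8]
finger_gap: 0.0557
```

Call:
{"method": "servo_tool", "body": {
  "targets": [
    [[0,0,0,0,0,0.16,-0.2],[0,0,0,0,0,0.16,-0.2],[0,0,0,0,0,0.16,-0.2],[0,0,0,0,0,0.16,-0.2],[0,0,0,0,0,0.16,-0.2]]
  ]
}}

```text
time: 8.82
tool_pos: [0.6403, 0.0065, 0.0053]
eef_rot: [0.956, 0.293, 0.0, 0.0]
wrist_force: [0.2, -0.8, 2.3]
finger_gap: 0.0557
```

Call:
{"method": "servo_tool", "body": {
  "targets": [
    [[0,0,0,0,0,0.16,-0.2],[0,0,0,0,0,0.16,-0.2],[0,0,0,0,0,0.08,-0.2],[0,0,0,0,0,0,-0.2],[0,0,0,0,0,0,-0.2]]
  ]
}}

```text
time: 9.45
tool_pos: [0.6403, 0.0065, 0.0053]
eef_rot: [0.995, 0.101, 0.0, 0.0]
wrist_force: [0.0, 0.7, 2.9]
finger_gap: 0.056
```

```bash
python3 -c "
from h import *
where((.640,.0063,.006),-1.37)
im=read_camera('side')
cv2.imwrite('pics/g6.png',cv2.resize(im[170:250,245:325,::-1],None,fx=7,fy=7,interpolation=cv2.INTER_CUBIC))
"
```

```text
t 9.45 p [0.6403 0.0065 0.0053] psi -1.3689 z [ 4.e-04 -0.e+00 -1.e+00] F [0.  0.7 2.9] gap 0.056 q6 1.3
tool units [-0.01  0.01 -0.03] turn 0.001
```

View pics/g6.png

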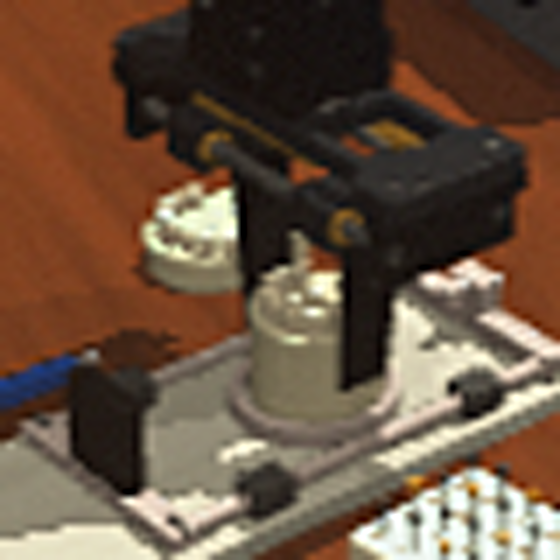

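Call:
{"method": "servo_tool", "body": {
  "targets": [
    [[0,0,0,0,0,0,0.4],[0,0,0,0,0,0,0.4],[0,0,-0.6,0,0,0,0.4],[0,0,-0.8,0,0,0,0.4],[0,0,-0.8,0,0,0,0.4]]
  ]
}}

```text
time: 10.12
tool_pos: [0.6408, 0.0064, 0.0624]
eef_rot: [0.995, 0.1, 0.001, 0.0]
wrist_force: [0.2, -0.5, 0.5]
finger_gap: 0.0668
```

Call:
{"method": "servo_tool", "body": {
  "targets": [
    [[0,0,-0.8,0,0,0,0.4],[0.84,0,0,0,0,0,0.4],[0.84,0,0,0,0,0,0.4],[0.84,0,0,0,0,0,0.4],[0.84,0,0,0,0,0,0.4]]
  ]
}}

```text
time: 10.75
tool_pos: [0.7234, 0.0233, 0.0814]
eef_rot: [0.995, 0.1, 0.001, 0.0]
wrist_force: [-0.3, -0.5, 0.3]
finger_gap: 0.0668
```

Call:
{"method": "servo_tool", "body": {
  "targets": [
    [[0.84,0,0,0,0,-0.175,0.4],[0,0,0,0,0,-0.175,0.4],[0,0,0,0,0,-0.175,0.4],[0,0,0,0,0,-0.175,0.4],[0,0,0,0,0,-0.175,0.4]]
  ]
}}

```text
time: 11.38
tool_pos: [0.7434, 0.0274, 0.0814]
eef_rot: [0.857, 0.515, 0.0, 0.0]
wrist_force: [0.3, -0.9, 0.8]
finger_gap: 0.0668
```

Call:
{"method": "servo_tool", "body": {
  "targets": [
    [[0,0,0,0,0,-0.175,0.1],[0,0,0,0,0,-0.175,0.1],[0,0,0,0,0,-0.175,0.1],[0,0,0,0,0,-0.175,0.1],[0,0,0,0,0,0,0.1]]
  ]
}}

```text
time: 12.0
tool_pos: [0.7433, 0.0275, 0.0812]
eef_rot: [0.632, 0.775, 0.0, 0.0]
wrist_force: [0.3, -0.0, -0.2]
finger_gap: 0.0521
```

```bash
python3 -c "
from h import *
where((.537,-.0155,.006),.206)
seat=(.640,.006)
overlay('top',read_camera('top'),seat,.206,.206,(250,165,80,100),6,'pics/o3.png')
overlay('side',read_camera('side'),seat,.206,.206,(235,170,100,80),7,'pics/o4.png')
"
```

```text
t 12.0 p [0.7433 0.0275 0.0812] psi 0.203 z [ 0.0011 -0.     -1.    ] F [ 0.3 -0.  -0.2] gap 0.0521 q6 -0.24
tool units [-0.02 -8.43  3.  ] turn -0.003
```

View pics/o3.png

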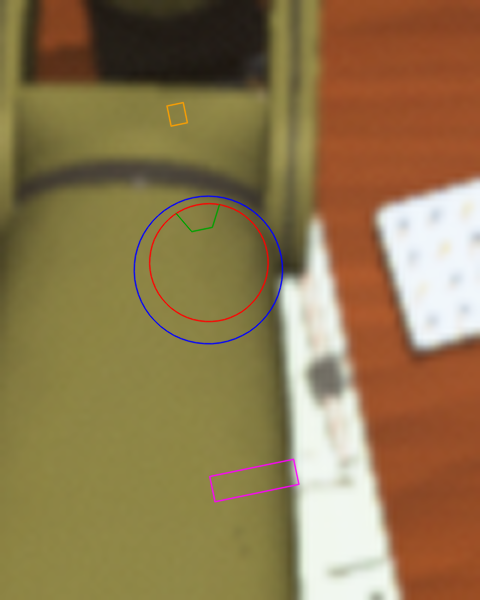

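View pics/o4.png

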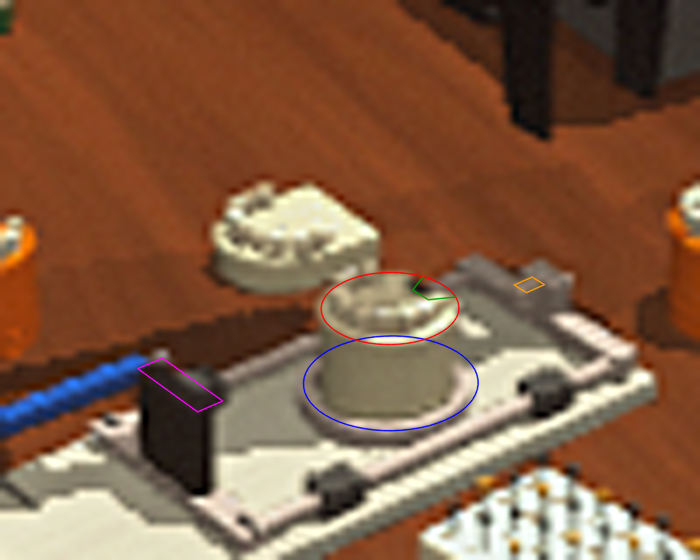

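I had the sign of tool x wrong, so the arm moved past the nose instead of toward the handle. It was high up and touched nothing. The side view shows the notch's dark gap by the nose side (about 420,287). Now moving back over the handle, fingertips high.

Call:
{"method": "servo_tool", "body": {
  "targets": [
    [[0,-0.84,-0.2,0,0,0,0.1],[0,-0.84,0,0,0,0,0.1],[0,-0.84,0,0,0,0,0.1],[0,-0.84,0,0,0,0,0.1],[0,-0.84,0,0,0,0,0.1]]
  ]
}}

```text
time: 12.72
tool_pos: [0.6396, 0.0059, 0.0854]
eef_rot: [0.632, 0.775, 0.0, 0.0]
wrist_force: [-0.5, 0.2, 0.7]
finger_gap: 0.0525
```

Call:
{"method": "servo_tool", "body": {
  "targets": [
    [[0,-0.84,0,0,0,0,0],[0,-0.84,0,0,0,0,-0.2],[0,-0.84,0,0,0,0,-0.2],[0,-0.84,0,0,0,0,-0.2],[0,-0.84,0,0,0,0,-0.2]]
  ]
}}

```text
time: 13.35
tool_pos: [0.5368, -0.0155, 0.0854]
eef_rot: [0.632, 0.775, 0.0, 0.0]
wrist_force: [-0.6, 0.7, -0.4]
finger_gap: 0.038
```

```bash
python3 -c "
from h import *
where((.537,-.0155,.006),.206)
seat=(.640,.006)
overlay('top',read_camera('top'),seat,.206,.206,(250,165,80,100),6,'pics/o5.png')
overlay('side',read_camera('side'),(9,9),.206,.206,(235,150,100,100),6,'pics/o6.png')
"
```

```text
t 13.35 p [ 0.5368 -0.0155  0.0854] psi 0.2028 z [ 6.e-04 -1.e-04 -1.e+00] F [-0.6  0.7 -0.4] gap 0.038 q6 -0.33
tool units [-0.    0.    3.18] turn -0.003
```

View pics/o5.png

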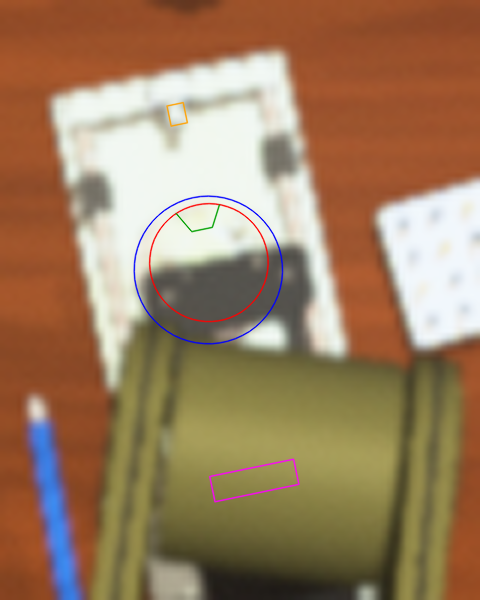

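View pics/o6.png

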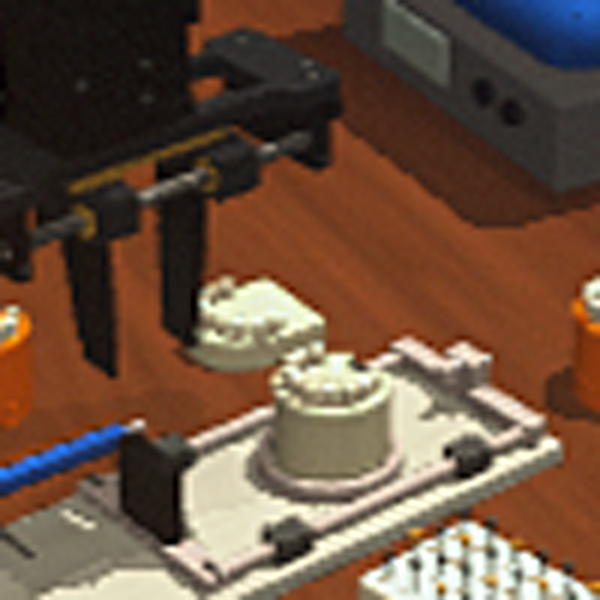

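```bash
python3 -c "
from h import *
ims=np.mean([read_camera('top').astype(float) for _ in range(2)],0).astype(np.uint8)
c=ims[178:222,260:312,::-1]
c=np.clip((c.astype(float)-120)*255/135,0,255).astype(np.uint8)
a=cv2.resize(c,None,fx=12,fy=12,interpolation=cv2.INTER_CUBIC)
cv2.imwrite('pics/n1.png',a)
P=lambda X:((proj('top',X)-[260,178]+.5)*12-.5).round()
print(P([[.64,.006,.058],[.64+.028*np.cos(.206),.006+.028*np.sin(.206),.058],[.64+.028*np.cos(.206),.006+.028*np.sin(.206),.024]]))
s=read_camera('side')[200:232,270:310,::-1]
cv2.imwrite('pics/n2.png',cv2.resize(s,None,fx=16,fy=16,interpolation=cv2.INTER_CUBIC))
"
```

```text
[[297. 369.]
 [273. 253.]
 [273. 270.]]
```

View pics/n1.png

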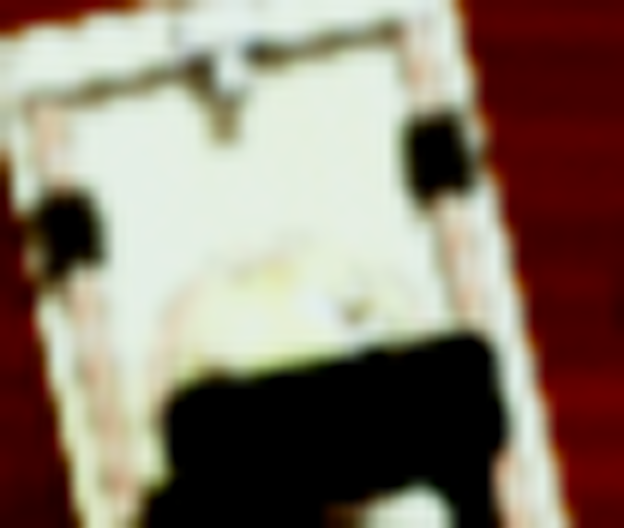

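View pics/n2.png

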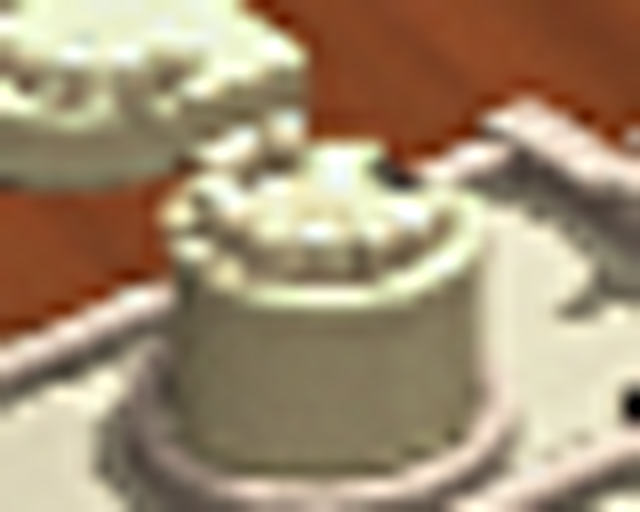

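```bash
python3 -c "
from h import *
im=read_camera('top').astype(float)
c=im[190:215,270:302]
sat=np.clip((c[:,:,0]-c[:,:,2])*4,0,255)
g=np.clip((c[:,:,1]-170)*3,0,255)
f=lambda a:cv2.resize(a.astype(np.uint8),None,fx=12,fy=12,interpolation=cv2.INTER_CUBIC)
a=np.hstack([f(sat),f(g)]);a=cv2.cvtColor(a,cv2.COLOR_GRAY2BGR)
for z,col in((.058,(0,0,255)),(.024,(255,120,0))):
  no=[(.026,.0105),(.016,.005),(.016,-.005),(.026,-.0105)]
  th=.206
  X=[[.64+x*np.cos(th)-y*np.sin(th),.006+x*np.sin(th)+y*np.cos(th),z] for x,y in no]
  p=(proj('top',X)-[270,190]+.5)*12-.5
  for o in(0,384): cv2.polylines(a,[(p+[o,0]).astype(np.int32)],False,col,1)
cv2.imwrite('pics/n3.png',a)
"
```

```text
(no output)
```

View pics/n3.png

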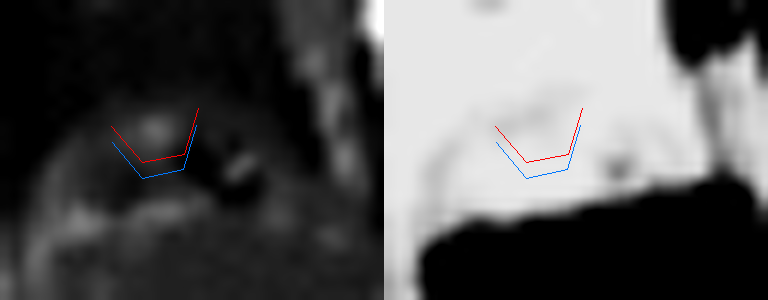

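The top saturation map shows the notch floor spot at (155,130), centred in the predicted notch outline. The notch therefore faces the nose to within about 0.1 rad. Next I'll check finger height and centring over the handle.

```bash
python3 -c "
from h import *
p=np.array([.5368,-.0155]);y=np.array([np.cos(.203),np.sin(.203)])
Q=lambda X:((proj('side',X)-[235,150]+.5)*6-.5).round()
for s in(-1,1):
  for z in(.0854,.1,.115):print(s,z,Q([[*(p+s*d*y),z] for d in(.019,.031)]).tolist())
h=np.array([.537,-.0155]);print('handle',Q([[*h,.064],[*h,.022]]))
"
```

```text
-1 0.0854 [[116.0, 424.0], [94.0, 433.0]]
-1 0.1 [[115.0, 396.0], [93.0, 405.0]]
-1 0.115 [[113.0, 367.0], [91.0, 376.0]]
1 0.0854 [[185.0, 396.0], [206.0, 387.0]]
1 0.1 [[184.0, 368.0], [205.0, 359.0]]
1 0.115 [[183.0, 340.0], [204.0, 331.0]]
handle [[153. 449.]
 [157. 526.]]
```

Call:
{"method": "servo_tool", "body": {
  "targets": [
    [[0,0,0.8,0,0,0,-0.2],[0,0,0.8,0,0,0,-0.2],[0,0,0.8,0,0,0,-0.2],[0,0,0.4,0,0,0,-0.2],[0,0,0,0,0,0,-0.2]]
  ]
}}

```text
time: 14.28
tool_pos: [0.5361, -0.0151, 0.0131]
eef_rot: [0.631, 0.776, -0.001, -0.001]
wrist_force: [0.5, 0.2, 0.2]
finger_gap: 0.0379
```

```bash
python3 -c "
from h import *
where((.537,-.0155,.005),.206)
im=read_camera('side')
cv2.imwrite('pics/h1.png',cv2.resize(im[170:260,230:320,::-1],None,fx=6,fy=6,interpolation=cv2.INTER_CUBIC))
"
```

```text
t 14.28 p [ 0.5361 -0.0151  0.0131] psi 0.205 z [-3.3e-03  4.0e-04 -1.0e+00] F [0.5 0.2 0.2] gap 0.0379 q6 -0.33
tool units [-0.02  0.03  0.32] turn -0.001
```

View pics/h1.png

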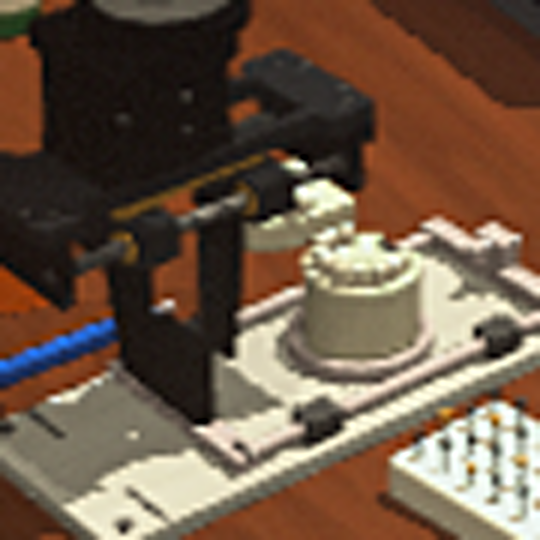

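Call:
{"method": "servo_tool", "body": {
  "targets": [
    [[0,0,0.1,0,0,0,-0.2],[0,0,0,0,0,0,-0.5],[0,0,0,0,0,0,-1],[0,0,0,0,0,0,-1],[0,0,0,0,0,0,-1]]
  ]
}}

```text
time: 14.95
tool_pos: [0.5368, -0.0155, 0.0127]
eef_rot: [0.631, 0.776, -0.001, -0.0]
wrist_force: [-4.5, -0.6, 3.3]
finger_gap: 0.0115
```

Call:
{"method": "servo_tool", "body": {
  "targets": [
    [[0,0,0,0,0,0,-1],[0,0,0,0,0,0,-1]]
  ]
}}

```text
time: 15.2
tool_pos: [0.5368, -0.0155, 0.0127]
eef_rot: [0.631, 0.776, -0.001, -0.0]
wrist_force: [-4.7, -1.3, 4.8]
finger_gap: 0.0118
```

```bash
python3 -c "
from h import *
where((.48775,-.0255,.005),.206)
im=read_camera('side')
cv2.imwrite('pics/h2.png',cv2.resize(im[170:260,230:320,::-1],None,fx=6,fy=6,interpolation=cv2.INTER_CUBIC))
im=read_camera('top')
cv2.imwrite('pics/h3.png',cv2.resize(im[165:285,250:330,::-1],None,fx=5,fy=5,interpolation=cv2.INTER_CUBIC))
"
```

```text
t 15.2 p [ 0.5368 -0.0155  0.0127] psi 0.2053 z [-1.5e-03 -4.0e-04 -1.0e+00] F [-4.7 -1.3  4.8] gap 0.0118 q6 -0.33
tool units [ 0.01 -2.    0.31] turn -0.001
```

View pics/h2.png

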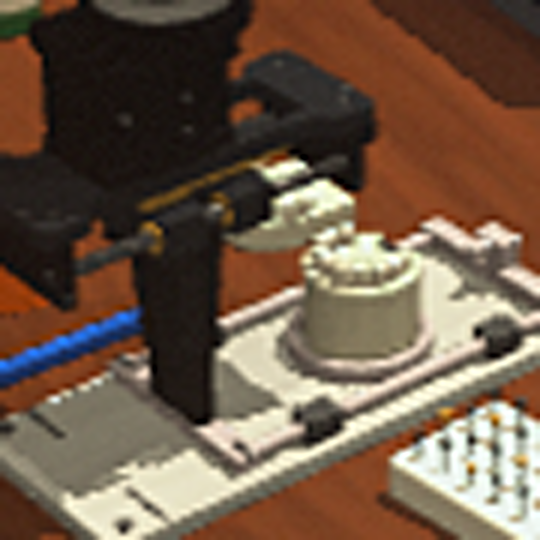

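View pics/h3.png

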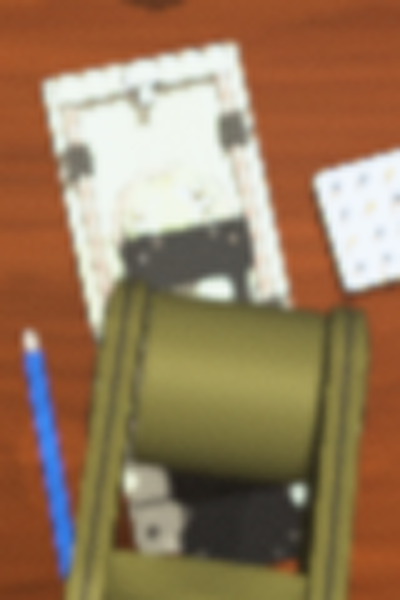

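The handle is pinched (gap 11.8 mm, plate 12 mm) and the clamp is still at rest. Pulling straight out along -tool y.

Call:
{"method": "servo_tool", "body": {
  "targets": [
    [[0,-0.3,0,0,0,0,-1],[0,-0.3,0,0,0,0,-1],[0,-0.3,0,0,0,0,-1],[0,-0.3,0,0,0,0,-1],[0,0,0,0,0,0,-1]]
  ]
}}

```text
time: 15.92
tool_pos: [0.5085, -0.0215, 0.0127]
eef_rot: [0.631, 0.776, 0.001, 0.001]
wrist_force: [6.1, 1.6, -2.5]
finger_gap: 0.0115
```

Call:
{"method": "servo_tool", "body": {
  "targets": [
    [[0,-0.2,0,0,0,0,-1],[0,-0.2,0,0,0,0,-1],[0,0,0,0,0,0,-1]]
  ]
}}

```text
time: 16.3
tool_pos: [0.4992, -0.0235, 0.0127]
eef_rot: [0.631, 0.776, 0.001, 0.001]
wrist_force: [6.6, 0.7, -2.5]
finger_gap: 0.0119
```

```bash
python3 -c "
from h import *
where((.48775,-.0257,.0127),.206)"
```

```text
t 16.3 p [ 0.4992 -0.0235  0.0127] psi 0.2047 z [ 0.0033 -0.     -1.    ] F [ 6.6  0.7 -2.5] gap 0.0119 q6 -0.36
tool units [ 0.01 -0.47 -0.  ] turn -0.001
```

Call:
{"method": "servo_tool", "body": {
  "targets": [
    [[0,-0.13,0,0,0,0,-1],[0,-0.12,0,0,0,0,-1],[0,0,0,0,0,0,-1]]
  ]
}}

```text
time: 16.68
tool_pos: [0.4933, -0.0247, 0.0127]
eef_rot: [0.631, 0.776, 0.001, 0.001]
wrist_force: [7.7, 0.9, -3.5]
finger_gap: 0.012
```

Call:
{"method": "servo_tool", "body": {
  "targets": [
    [[0,-0.12,0,0,0,0,-1],[0,-0.1,0,0,0,0,-1],[0,0,0,0,0,0,-1],[0,0,0,0,0,0,-1]]
  ]
}}

```text
time: 17.18
tool_pos: [0.4881, -0.0258, 0.0127]
eef_rot: [0.631, 0.776, 0.001, 0.002]
wrist_force: [8.7, 1.1, -4.0]
finger_gap: 0.0119
```

```bash
python3 -c "
from h import *
where((.48775,-.0257,.0127),.206)
seat=(.64,.006)
overlay('top',read_camera('top'),seat,.206,.206,(250,165,80,100),6,'pics/f1.png',trav=.05)
im=read_camera('side')
cv2.imwrite('pics/f2.png',cv2.resize(im[190:280,215:325,::-1],None,fx=7,fy=6.5,interpolation=cv2.INTER_CUBIC))
im=read_camera('top')
cv2.imwrite('pics/f3.png',cv2.resize(im[170:220,260:310,::-1],None,fx=11,fy=11,interpolation=cv2.INTER_CUBIC))
"
```

```text
t 17.18 p [ 0.4881 -0.0258  0.0127] psi 0.2048 z [ 4.e-03  1.e-04 -1.e+00] F [ 8.7  1.1 -4. ] gap 0.0119 q6 -0.37
tool units [ 0.01 -0.01 -0.  ] turn -0.001
```

View pics/f1.png

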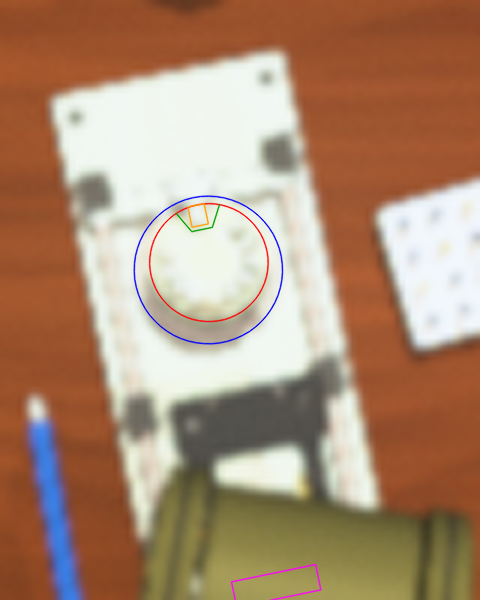

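View pics/f2.png

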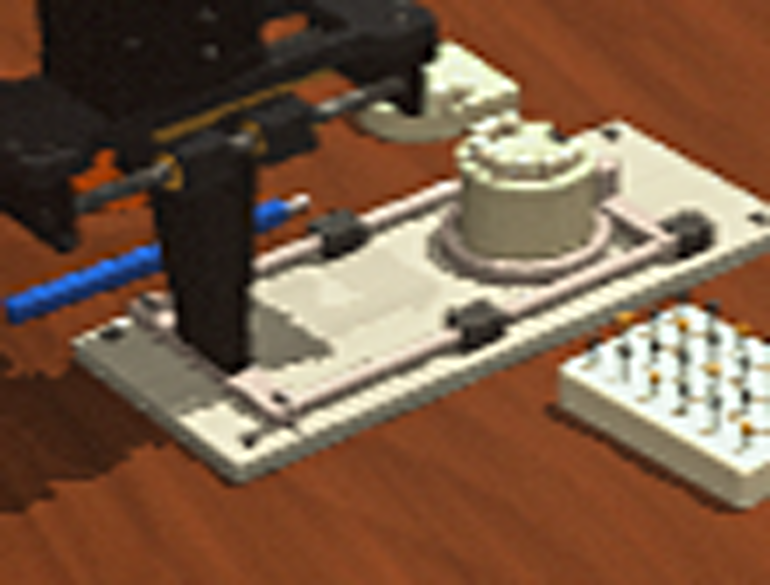

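View pics/f3.png

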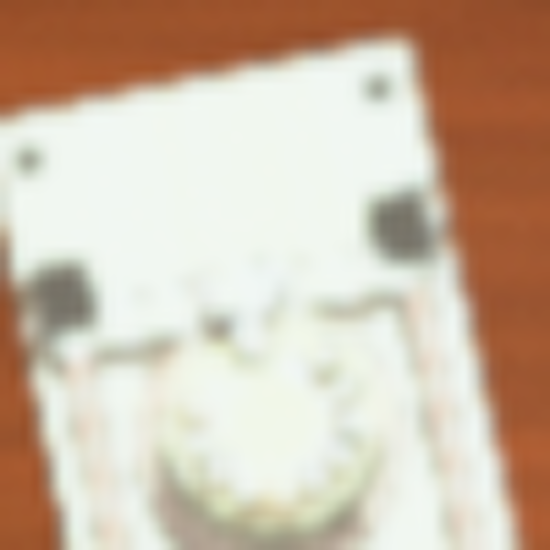

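The nose's end of the clamp has moved up against the cast and into the notch, and the force (8.7 N) matches the spring alone. Next I'll measure the travel from the dark bar edge in the before and after top views.

```bash
python3 -c "
from h import *
t0=cv2.imread('pics/top0.png')[:,:,::-1].astype(float); t1=read_camera('top').astype(float)
where()
ax=np.array([np.cos(.206),np.sin(.206)]);ay=np.array([-ax[1],ax[0]])
u=np.arange(0,.125,.0005)
def prof(im,lat):
    v=0
    for l in lat:
        X=np.array([[*(np.array([.64,.006])+a*ax+l*ay),.018] for a in u])
        p=proj('top',X).astype(np.float32)
        v=v+cv2.remap(im.astype(np.float32).mean(2),p[:,:1],p[:,1:],cv2.INTER_CUBIC)[:,0]
    return v/len(lat)
for lat in (np.arange(.025,.037,.002),-np.arange(.025,.037,.002)):
    a,b=prof(t0,lat),prof(t1,lat)
    r=[]
    for v,lo,hi in((a,.06,.095),(b,.012,.05)):
        m=(u>lo)&(u<hi); w=np.clip(np.median(v[m])-v[m]-5,0,None); r.append((u[m]*w).sum()/w.sum()); print(v[m].min(),u[m][v[m].argmin()],end=' ')
    print(np.round(r,4),r[0]-r[1])
"
```

```text
t 17.38 p [ 0.4882 -0.0259  0.0127] psi 0.2047 z [ 0.004  0.    -1.   ] F [ 6.7  0.3 -4.2] gap 0.012 q6 -0.37
179.81573 0.0805 188.9682 0.03 [0.0803 0.0298] 0.05049835264171393
179.98067 0.0805 191.88261 0.03 [0.0805 0.0302] 0.05038738564330081
```

```bash
python3 -c "
from h import *
where(); print(robot.hand_in()); where()"
```

```text
t 17.38 p [ 0.4882 -0.0259  0.0127] psi 0.2047 z [ 0.004  0.    -1.   ] F [ 6.7  0.3 -4.2] gap 0.012 q6 -0.37
the job is handed in; nothing more can be done
None
the job is handed in; nothing more can be done
```

The job is done and handed in at 17.4 s. The notch faces the nose, the clamp stands at the mark with the nose in the notch, and the gripper still holds the handle.

**What I did:** I gripped the cast by its body, away from the notch, and turned it about 2.0 rad in its seat with the clamp at rest. Then I pinched the handle from above and pulled it straight out.

**Last checks:**
- **Clamp travel:** image comparison gave 50.4 mm and the tool moved 49.7 mm; the mark is at 50 mm.
- **Nose in the notch:** the top view shows it there. The pull was about 7–9 N, close to the spring's 8 N, so the nose does not seem to be pressing on the cast.
- **Grip:** the finger gap held at 12 mm, the plate's thickness.
- **Notch angle:** I could only confirm it from the pictures, to about 0.1 rad.

**What disagreed or went wrong:**
- **Finger height:** the fingertips sat about 30 mm higher than the reported tool position. My first grip therefore closed lightly on the cast's teeth at about 46 mm. I opened, went lower and regripped the body before turning.
- **Wrong direction:** after turning the cast, one move went past the nose instead of toward the handle because I had a sign wrong. The fingertips were high and no contact force showed.
- **Other objects:** I did not measure the other objects again, but those in view of the last pictures looked undisturbed.

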